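Unstack the fly-tying boxes and spools onto their colour places

TASK

Set out the fly-tying bench: take the stack of hook boxes and thread spools apart, and lay each box flat inside the tray with the floor of its colour, long side along the tray's long side, and stand each spool inside the dish with the floor of its colour. Everything stays right side up all the way and is left at rest.

Things in the scene. Friction and masses are not known exactly. Their poses are not given: they have to be found in the camera images.
- blue_box: Fly-hook box with blue sides and rim and a window-like top showing six white compartments with hooks; a closed rigid block 90 (its x, long) x 50 (its y) x 28 mm high, about 90 g. Origin at the centre of its underside, z up. At the start it is one of the two boxes lying side by side, long sides parallel, at the bottom of the stack (about 36 mm free between the two), its underside about 4 mm above the bench on a thin cork mat; which of the two it is varies.
- yellow_box: Fly-hook box with yellow sides and rim and a window-like top showing six white compartments with hooks; a closed rigid block 90 (its x, long) x 50 (its y) x 28 mm high, about 90 g. Origin at the centre of its underside, z up. At the start it is one of the two boxes lying side by side, long sides parallel, at the bottom of the stack (about 36 mm free between the two), its underside about 4 mm above the bench on a thin cork mat; which of the two it is varies.
- green_box: Fly-hook box with green sides and rim and a window-like top showing six white compartments with hooks; a closed rigid block 90 (its x, long) x 50 (its y) x 28 mm high, about 90 g. Origin at the centre of its underside, z up. At the start it lies bridging the blue and yellow boxes, crosswise to them, on their tops (underside about 32 mm above the bench); each of them shows beyond its edges.
- red_spool: Red thread spool, a rigid upright cylinder 30 mm in diameter and 32 mm high with flanges top and bottom, about 30 g. Origin at the centre of its underside, z along its axis, up. At the start it stands on top of the green box, beside the other spool (axes about 48 mm apart along the green box's long side).
- white_spool: White thread spool, a rigid upright cylinder 30 mm in diameter and 32 mm high with flanges top and bottom, about 30 g. Origin at the centre of its underside, z along its axis, up. At the start it stands on top of the green box, beside the other spool (axes about 48 mm apart along the green box's long side).
- blue_tray: Shallow fixed grey tray with a blue floor: outside 122 (its x, long) x 82 (its y) mm, inside 112 x 72 mm, rim 9 mm high and 5 mm thick, floor 4 mm above the bench. Origin at the centre of its underside, on the bench, z up. Place of the blue box.
- yellow_tray: Shallow fixed grey tray with a yellow floor: outside 122 (its x, long) x 82 (its y) mm, inside 112 x 72 mm, rim 9 mm high and 5 mm thick, floor 4 mm above the bench. Origin at the centre of its underside, on the bench, z up. Place of the yellow box.
- green_tray: Shallow fixed grey tray with a green floor: outside 122 (its x, long) x 82 (its y) mm, inside 112 x 72 mm, rim 9 mm high and 5 mm thick, floor 4 mm above the bench. Origin at the centre of its underside, on the bench, z up. Place of the green box.
- red_dish: Small fixed round grey dish with a red floor: 58 mm outside, 50 mm inside diameter, rim 9 mm high, floor 4 mm above the bench. Origin at the centre of its underside, on the bench. Place of the red spool.
- white_dish: Small fixed round grey dish with a white floor: 58 mm outside, 50 mm inside diameter, rim 9 mm high, floor 4 mm above the bench. Origin at the centre of its underside, on the bench. Place of the white spool.
Mind the look-alikes: they are no part of the job. Of the things that look like the green_box, the middle-sized one is meant.

How it is judged (in metres and radians):
At the end, for the whole second after the job is handed in: Each box lies flat on the floor of its colour's tray (within 12.5 mm of the centre along each side, 0.3 rad of its long side), each spool stands in its colour's dish (within 11.5 mm of the centre); undersides within 3 mm of the floor, tilt under 0.06 rad, at rest (0.02 m/s, 0.2 rad/s) (x of blue_box in the frame of blue_tray between -0.0125 and 0.0125 m and y of blue_box in the frame of blue_tray between -0.0125 and 0.0125 m and z of blue_box in the frame of blue_tray between 0.001 and 0.007 m and angle between the x axis of blue_box and the x axis of blue_tray, either way round below 0.3 rad and x of yellow_box in the frame of yellow_tray between -0.0125 and 0.0125 m and y of yellow_box in the frame of yellow_tray between -0.0125 and 0.0125 m and z of yellow_box in the frame of yellow_tray between 0.001 and 0.007 m and angle between the x axis of yellow_box and the x axis of yellow_tray, either way round below 0.3 rad and x of green_box in the frame of green_tray between -0.0125 and 0.0125 m and y of green_box in the frame of green_tray between -0.0125 and 0.0125 m and z of green_box in the frame of green_tray between 0.001 and 0.007 m and angle between the x axis of green_box and the x axis of green_tray, either way round below 0.3 rad and horizontal distance between red_spool and red_dish below 0.0115 m and z of red_spool in the frame of red_dish between 0.001 and 0.007 m and horizontal distance between white_spool and white_dish below 0.0115 m and z of white_spool in the frame of white_dish between 0.001 and 0.007 m and angle between each of blue_box, yellow_box, green_box, red_spool, white_spool's own z axis and vertical below 0.06 rad and linear speed of each of blue_box, yellow_box, green_box, red_spool, white_spool below 0.02 m/s and angular speed of each of blue_box, yellow_box, green_box, red_spool, white_spool below 0.2 rad/s); the robot touches nothing.
It fails at once if a box or spool is tipped over (leans more than 45 degrees) (angle between any of blue_box, yellow_box, green_box, red_spool, white_spool's own z axis and vertical above 0.785 rad).
It also fails if it takes over 128 s, if anything falls off the work surface, if the arm or the gripper's body presses on something with over 40 N, if the wrist force passes 120 N, or if a joint passes its speed limit or range.

ROBOT

A 7-joint arm with a two-finger parallel gripper is mounted at the origin on the work surface. World frame = base frame: x ahead of the robot, y to its left, z up, the work surface at z = 0. Lengths are in mm, angles in degrees, forces in N, time in s.
With the tool pointing down it reaches from about 400 to 875 mm from the base axis. Payload 6.5 kg.
Tool frame: the origin (TCP) lies at the very end of the fingers, on their centre line; the grasp point (between the pads) lies 19 mm behind it; z points along the fingers, y is the line along which they close (so a half turn about z gives the same grasp; the last joint's range is limited). The gripper opens to 88 mm and grips with 3 to 60 N. Pads are 18 mm wide; open, the fingers measure 123 mm over their backs; the gripper's body (75 mm by 187 mm) begins 45 mm behind the grasp point.
Start: joints at [-79.022, 30.733, -0.252, 88.115, 0.149, 61.152, -4.079], TCP at [165.715, 628.513, 238.716] pointing down, gripper open.
Joint ranges: [-154.64, 154.64], [-21.42, 123.67], [-72.66, 72.17], [13.99, 137.28], [-74.86, 254.86], [10.95, 109.41], [-158.01, 158.01]. Speed limits (degrees/s): [136.94, 136.94, 180, 180, 180, 180, 180].

INTERFACE

Orientations are given as [roll, pitch, yaw] about the fixed x, y, z axes, in that order (R = Rz(yaw) Ry(pitch) Rx(roll)).
In Python, from rig import * gives the robot as it stands.
- The arm moves only by the tool step_arm, never from a script. Its arguments are lists of equal length, an entry for each row: "jaw": the opening, from 0 (shut) to 1 (fully open); "dp": the shift along the world's x, y, z in mm, a list of three; "yaw": the turn about the world's z in degrees. In form: {"jaw": [jaw, ...], "dp": [[dx, dy, dz], ...], "yaw": [yaw, ...]}. A call has 1 to 8 rows; each row is the pose to reach, as a shift and turn from the pose commanded when the call began; what a row does not reach only later rows make up. A row lasts 1/10 s, in which the tool goes at most 50 mm and 8.59 degrees, less where a joint would pass 70% of its speed; a pose out of reach is approached as far as the arm can. A call with a gripper value outside its range is refused whole. The fingers move at their own pace and stop on an object; the grip force is fixed at half the most. Time passes only in rows, so rows that repeat a pose let the fingers close. It gives the time, the measured TCP pose, the force, the opening and the grip force at its end, in the units of the state.
- state(): the state, without advancing time (a new reading comes with each control period).
- camera(name): name is "side" or "top" or "wrist"; returns (picture, depth): 384x512x3 uint8, red, green, blue; 384x512 float32, mm along the optical axis (not along the pixel's ray), 0 where there is no reading.
- camera_model(name): a dict with "fx", "fy", "cx", "cy" (pixels), "k1" (the pictures are not rectified: a ray, as slopes to the right and down, at radius r is drawn at 1 + k1 r^2 times it, then the intrinsics apply), "world_from_camera" (4x4, takes a point from camera to world coordinates); the wrist camera has in their place "hand_eye" (4x4, takes a point from camera to tool coordinates, whose origin is the TCP and whose axes are the flange's). Camera axes: x right, y down, z forward; pixel columns grow to the right and rows downward; lengths in mm; the calibration is good to about 2 mm. A picture is of the moment at which its call begins: read the wrist's pose just before it. camera_model takes no time and is no camera call.
- close_job(): hands the job in; it is judged then, once.
Trained networks look in the newest picture that a camera, given by its name, has taken for a name from the list of things; names that differ only in an ending like _2 or _b are one class to them, and where a whole thing is asked for, a point or a joint stands for the part that bears it (a point fixed in the world has none). Each returns a list of dicts, best first, with "confidence" (0 to 1); they miss things now and then, are a little off and sometimes report something else, mostly with a low value. They report only what shows in the picture. A call takes as long as a camera call. They do not tell look-alikes from the thing itself.
- find_in(thing, camera): "xyz" ([x, y, z] in mm, in world coordinates, good to about 4 mm: the middle of the surface that is visible of it).
- mark_of(thing, camera): "xyz" ([x, y, z] in mm, in world coordinates, good to about 4 mm: a listed point, or the origin of a listed thing).
The state is a dict: "clock": time; "joints": joint angles; "joint_velocities": joint speeds; "tau": joint torques, N m; "tcp_pos": TCP position; "tcp_rot": TCP orientation; "ft_force": force on the tool from outside, world axes, zero at the start; "wrist_torque": the same for the moment, N m; "opening": opening from 0.0 (shut) to 1.0 (fully open); "finger_force": force on a finger pad.
Only numpy, scipy, OpenCV 4.12 (cv2) and the standard library are available. Lean on these libraries where they do the work, as an engineer would, in place of code of your own. Each camera call takes 0.05 s, during which the arm holds its last target. There are 200 camera calls.

## Working session

There is one attempt and no reset: what is moved stays moved. The work goes in short steps, Python scripts to look and compute and a tool call to move; the robot and the scene stay as the last step left them, time stands still between calls to the robot, and variables do not carry over. Pictures are saved under pics/ and viewed, at most 14 in all, crops included, and the job is handed in when it is done.

Besides the shell and the picture viewer there is one more tool, called after "Emit:" as name([rows], argument=value, ...), one row to a line, values as JSON. step_arm: Moves the arm, as the interface text tells. Its arguments: {"type":"object","properties":{"jaw":{"type":"array","items":{"type":"number"}},"dp":{"type":"array","items":{"type":"array","items":{"type":"number"}}},"yaw":{"type":"array","items":{"type":"number"}}},"required":["jaw","dp","yaw"]}

```bash
ls; mkdir -p pics
cat > h.py <<'E'
from rig import *
import numpy as np, cv2
def shot(n,fn=None):
    s=state(); p,d=camera(n)
    if fn: cv2.imwrite('pics/'+fn,cv2.cvtColor(p,cv2.COLOR_RGB2BGR))
    m=camera_model(n)
    if 'world_from_camera' in m: T=np.array(m['world_from_camera'])
    else:
        from scipy.spatial.transform import Rotation as R
        W=np.eye(4);W[:3,:3]=R.from_euler('xyz',s['tcp_rot'],degrees=True).as_matrix();W[:3,3]=s['tcp_pos'];T=W@np.array(m['hand_eye'])
    K=np.array([[m['fx'],0,m['cx']],[0,m['fy'],m['cy']],[0,0,1.]])
    v,u=np.mgrid[:384,:512]
    q=cv2.undistortPoints(np.stack([u.ravel(),v.ravel()],1).astype(float).reshape(-1,1,2),K,np.array([m['k1'],0,0,0])).reshape(384,512,2)
    X=np.dstack([q*d[...,None],d])@T[:3,:3].T+T[:3,3]
    X[d==0]=np.nan
    return p,X
E
python3 - <<'E'
from h import *
s=state();print(s['clock'],s['tcp_pos'],s['tcp_rot'],s['opening'])
for n in('top','side'):
    p,X=shot(n,n+'0.png');np.savez(n+'0.npz',p=p,X=X)
    for t in ['blue_box','yellow_box','green_box','red_spool','white_spool','blue_tray','yellow_tray','green_tray','red_dish','white_dish']:
        print(n,t,[(np.round(r['xyz']).tolist(),round(r['confidence'],2)) for r in mark_of(t,n)])
E
```

```text
pics
0.0 [165.57690285 627.91933582 237.81508716] [-1.79898893e+02  6.91169643e-03  1.65233059e+02] 1.003691672133795
top blue_box [([433.0, -192.0, 4.0], 0.61)]
top yellow_box [([408.0, -274.0, 5.0], 0.59)]
top green_box [([420.0, -234.0, 36.0], 0.64), ([264.0, -395.0, 2.0], 0.64)]
top red_spool [([416.0, -251.0, 60.0], 0.47)]
top white_spool [([431.0, -210.0, 63.0], 0.47)]
top blue_tray [([652.0, -28.0, -1.0], 0.89)]
top yellow_tray [([439.0, 252.0, 0.0], 0.72), ([615.0, -260.0, -2.0], 0.65)]
top green_tray [([620.0, 242.0, 1.0], 0.9)]
top red_dish [([470.0, 24.0, -5.0], 0.76)]
top white_dish [([441.0, 249.0, 0.0], 0.59)]
side blue_box [([434.0, -196.0, 4.0], 0.76)]
side yellow_box [([411.0, -277.0, 8.0], 0.76)]
side green_box [([396.0, -72.0, -1.0], 0.79), ([264.0, -398.0, -5.0], 0.62), ([419.0, -237.0, 30.0], 0.58)]
side red_spool [([416.0, -253.0, 58.0], 0.57)]
side white_spool [([428.0, -214.0, 61.0], 0.46)]
side blue_tray [([654.0, -24.0, -2.0], 0.59)]
side yellow_tray [([609.0, -256.0, 2.0], 0.64)]
side green_tray [([621.0, 242.0, -4.0], 0.77), ([658.0, -25.0, -1.0], 0.45)]
side red_dish [([467.0, 25.0, -0.0], 0.64)]
side white_dish [([446.0, 245.0, -1.0], 0.72)]
```

View pics/top0.png

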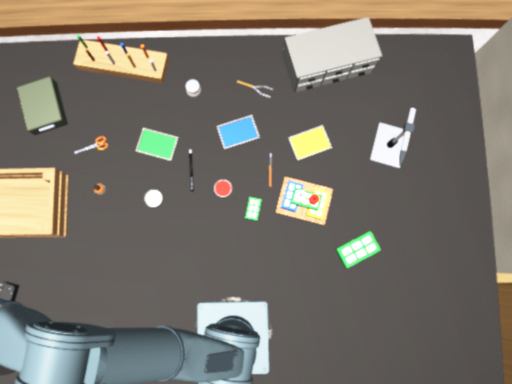

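View pics/side0.png

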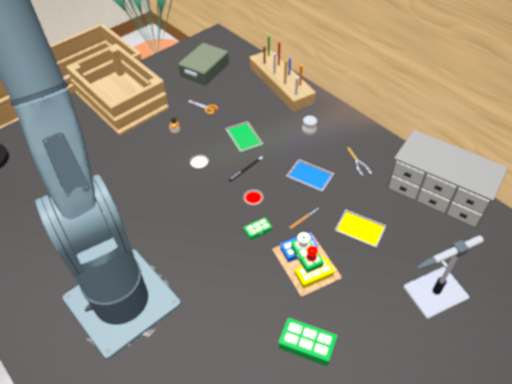

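Both views show the stack at top pixel (305,200), with a too-large green box at (359,249) and a too-small one at (253,209). The trays and dishes lie in an arc ahead of the robot.

```bash
cat >> h.py <<'E'
HUE={'red':[(0,8),(172,180)],'green':[(50,80)],'blue':[(98,118)],'yellow':[(22,36)]}
def seg(p,X,col,near,rad,zlo=-20,zhi=200,smin=110):
    h=cv2.cvtColor(p,cv2.COLOR_RGB2HSV)
    if col=='white': m=(h[...,1]<50)&(h[...,2]>150)
    else: m=np.any([(h[...,0]>=a)&(h[...,0]<=b) for a,b in HUE[col]],0)&(h[...,1]>smin)&(h[...,2]>60)
    m&=(np.hypot(X[...,0]-near[0],X[...,1]-near[1])<rad)&(X[...,2]>zlo)&(X[...,2]<zhi)
    return X[m]
def rect(P):
    (c,s,a)=cv2.minAreaRect(P[:,:2].astype(np.float32))
    if s[0]<s[1]: s=s[::-1];a+=90
    return np.round([*c,np.median(P[:,2]),*s,(a+90)%180-90,len(P)],1).tolist()
E
python3 - <<'E'
from h import *
for n in('top','side'):
    z=np.load(n+'0.npz');p,X=z['p'],z['X']
    for c,nr,r in [('blue',(652,-28),80),('yellow',(612,-258),80),('green',(620,242),80),('red',(470,24),45),('white',(443,248),45)]:
        print(n,c,'tray',rect(seg(p,X,c,nr,r,-20,30)))
    for c,lo,hi in [('blue',-10,50),('yellow',-10,50),('green',45,75),('red',60,110),('white',85,110)]:
        P=seg(p,X,c,(420,-234),80,lo,hi)
        print(n,c,rect(P) if len(P)>5 else len(P))
E
```

```text
top blue tray [655.1, -22.2, 4.5, 108.0, 70.6, -71.4, 653.0]
top yellow tray [615.8, -256.6, 4.4, 107.5, 67.0, -70.7, 628.0]
top green tray [619.9, 245.3, 4.9, 107.3, 66.9, 74.0, 630.0]
top red tray [470.7, 27.7, 4.8, 45.6, 43.2, -88.4, 163.0]
top white tray [440.8, 253.2, 5.8, 61.2, 59.2, 46.0, 278.0]
top blue [435.1, -189.8, 31.8, 87.4, 42.6, -17.8, 40.0]
top yellow [411.8, -269.8, 30.3, 90.9, 54.1, -18.2, 74.0]
top green [409.2, -217.1, 59.7, 94.1, 42.0, 44.3, 59.0]
top red [417.2, -249.7, 91.4, 26.7, 21.3, -46.4, 64.0]
top white [425.8, -214.5, 91.9, 41.8, 28.4, 54.8, 79.0]
side blue tray [655.9, -22.0, 5.1, 111.0, 72.4, -72.9, 591.0]
side yellow tray [614.7, -256.5, 4.6, 112.1, 74.0, -71.0, 819.0]
side green tray [619.8, 244.3, 4.8, 108.5, 68.7, 74.5, 450.0]
side red tray [468.6, 28.7, 5.2, 48.2, 46.6, 73.9, 164.0]
side white tray [439.8, 250.6, 6.2, 60.0, 58.8, 61.7, 210.0]
side blue [432.8, -193.4, 31.5, 89.1, 53.7, -18.4, 127.0]
side yellow [418.3, -268.8, 30.1, 105.2, 67.7, -17.9, 390.0]
side green [418.8, -235.8, 59.1, 86.9, 48.7, 73.3, 182.0]
side red [415.8, -253.9, 91.0, 28.0, 25.0, 42.5, 126.0]
side white [416.2, -222.0, 92.3, 59.0, 25.4, 43.9, 98.0]
```

Emit:
step_arm([
  [50,-20,20],
  [100,-40,40],
  [150,-70,60],
  [190,-110,60],
  [220,-150,60],
  [250,-190,60],
  [270,-240,60],
  [280,-290,60],
], jaw=[1,1,1,1,1,1,1,1], yaw=[-6,-12,-18,-24,-30,-36,-42,-48])

```text
clock: 1.9
tcp_pos: [437.0, 368.7, 298.8]
tcp_rot: [179.9, 0.0, 116.9]
ft_force: [0.1, 0.8, 1.4]
opening: 0.997
finger_force: 0.0
```

Emit:
step_arm([
  [10,-50,0],
  [15,-100,0],
  [15,-150,0],
  [15,-200,0],
  [15,-250,0],
  [15,-300,0],
  [15,-350,0],
  [15,-400,0],
], jaw=[1,1,1,1,1,1,1,1], yaw=[-6,-12,-18,-24,-30,-36,-42,-44])

```text
clock: 2.7
tcp_pos: [450.0, -30.0, 299.0]
tcp_rot: [180.0, -0.1, 73.1]
ft_force: [1.1, 0.5, -0.4]
opening: 1.003
finger_force: 0.0
```

Emit:
step_arm([
  [-15,-50,-20],
  [-25,-100,-50],
  [-35,-150,-70],
  [-35,-160,-80],
  [-35,-160,-80],
], jaw=[1,1,1,1,1], yaw=[0,0,0,0,0])

```text
clock: 3.2
tcp_pos: [413.0, -191.7, 217.3]
tcp_rot: [-179.9, 0.1, 72.8]
ft_force: [0.1, 0.6, -0.5]
opening: 1.004
finger_force: 0.0
```

Run:
```python
from h import *
s=state();print(s['clock'],s['tcp_pos'],s['tcp_rot'],s['joints'])
p,X=shot('wrist','w1.png');np.savez('w1.npz',p=p,X=X)
for c,lo,hi in [('blue',-10,50),('yellow',-10,50),('green',45,75),('red',84,110),('white',84,110)]:
    P=seg(p,X,c,(420,-234),80,lo,hi)
    print(c,rect(P) if len(P)>5 else len(P))
```

```text
3.2 [ 413.02666862 -191.67696343  217.30290044] [-1.79865243e+02  1.26447275e-01  7.28469210e+01] [-15.44482714  16.04508189  40.93572027 119.38992062 -13.63322981
  49.28325916  16.22621146]
blue [435.0, -192.5, 32.6, 87.9, 48.8, -17.5, 1486.0]
yellow [408.5, -273.9, 32.4, 91.4, 50.4, -17.1, 1030.0]
green [421.2, -233.4, 60.5, 88.3, 48.9, 73.5, 1260.0]
red [415.7, -253.5, 92.5, 30.1, 28.3, 73.6, 618.0]
white [427.5, -212.6, 92.6, 29.7, 29.1, 75.4, 677.0]
```

Emit:
step_arm([
  [14.5,-21,-50],
  [14.5,-21,-100],
  [14.5,-21,-149],
  [14.5,-21,-149],
  [14.5,-21,-149],
  [14.5,-21,-149],
  [14.5,-21,-149],
  [14.5,-21,-149],
], jaw=[1,1,1,1,0.2,0.2,0.2,0.2], yaw=[0,0,0,0,0,0,0,0])

```text
clock: 4.05
tcp_pos: [431.3, -209.2, 71.5]
tcp_rot: [179.8, -0.0, 73.3]
ft_force: [0.3, 0.2, 1.5]
opening: 0.666
finger_force: 0.0
```

```bash
python3 -c "
from h import *
for i in range(1):
  s=state();print(s['tcp_pos'],s['opening'])
  camera('side');s=state();print(s['tcp_pos'],s['opening'])"
```

```text
[ 431.27175383 -209.23149412   71.48245063] 0.6655000682773737
[ 430.98485288 -209.15902553   71.10403707] 0.6147806945586997
```

Emit:
step_arm([
  [-3.5,-3.5,-3],
  [-3.5,-3.5,-3],
  [-3.5,-3.5,-3],
  [-3.5,-3.5,-3],
  [-3.5,-3.5,-3],
  [-3.5,-3.5,-3],
  [-3.5,-3.5,-3],
  [-3.5,-3.5,-3],
], jaw=[0.5,0.2,0.2,0.2,0.2,0.2,0.2,0.2], yaw=[0,0,0,0,0,0,0,0])

```text
clock: 4.9
tcp_pos: [426.4, -212.6, 66.6]
tcp_rot: [-180.0, 0.0, 73.2]
ft_force: [-0.5, -0.9, 1.2]
opening: 0.335
finger_force: 30.0
```

Emit:
step_arm([
  [0,0,15],
  [0,0,45],
  [5,20,75],
  [15,60,85],
  [25,105,85],
  [30,150,85],
  [30,195,85],
  [30,240,85],
], jaw=[0.2,0.2,0.2,0.2,0.2,0.2,0.2,0.2], yaw=[0,0,0,0,0,0,0,0])

```text
clock: 5.7
tcp_pos: [456.2, 29.5, 151.7]
tcp_rot: [180.0, -0.0, 73.2]
ft_force: [0.3, -0.1, -0.2]
opening: 0.33
finger_force: 30.0
```

Emit:
step_arm([
  [0,45,0],
  [0,90,0],
  [-5,135,0],
  [-10,175,-10],
  [-14,205,-30],
  [-16,220,-60],
  [-16,224,-80],
  [-16,224,-80],
], jaw=[0.2,0.2,0.2,0.2,0.2,0.2,0.2,0.2], yaw=[0,0,0,0,0,0,0,0])

```text
clock: 6.5
tcp_pos: [438.3, 251.6, 69.4]
tcp_rot: [-179.8, 0.2, 73.4]
ft_force: [0.3, -0.3, 0.2]
opening: 0.33
finger_force: 30.0
```

Run:
```python
from h import *
p,X=shot('wrist','w2.png');s=state();print(s['tcp_pos'])
P=seg(p,X,'white',(440.5,251.5),40,-10,14); print(rect(P))
p,X=shot('top');P=seg(p,X,'white',(440.5,251.5),40,60,150);print(rect(P) if len(P)>4 else 0)
```

```text
[439.52123821 251.01936661  70.88281195]
[440.2, 254.5, 5.3, 59.6, 46.3, -18.1, 2914.0]
[431.8, 237.5, 91.6, 44.8, 21.7, -5.1, 26.0]
```

View pics/w2.png

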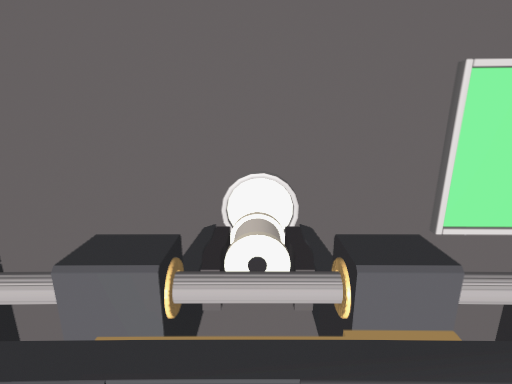

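The white spool is upright in the grip, at pixel (258,250), with the dish beneath it at (260,208). They line up, so I'll lower it.

Emit:
step_arm([
  [1,0.5,-30],
  [1,0.5,-50],
  [1,0.5,-58],
  [1,0.5,-58],
  [1,0.5,-58],
  [1,0.5,-58],
  [1,0.5,-58],
  [1,0.5,-58],
], jaw=[0.2,0.2,0.2,0.2,0.2,0.55,0.55,0.55], yaw=[0,0,0,0,0,0,0,0])

```text
clock: 7.4
tcp_pos: [441.7, 252.1, 14.2]
tcp_rot: [180.0, -0.0, 73.2]
ft_force: [0.3, 0.1, -0.2]
opening: 0.546
finger_force: 0.0
```

Emit:
step_arm([
  [0,0,30],
  [0,0,70],
  [0,-30,110],
  [10,-80,130],
  [20,-130,130],
  [20,-180,130],
  [20,-230,130],
  [20,-280,130],
], jaw=[0.6,0.7,0.8,1,1,1,1,1], yaw=[0,0,0,0,0,0,0,0])

```text
clock: 8.2
tcp_pos: [461.2, -24.6, 144.1]
tcp_rot: [180.0, -0.0, 73.3]
ft_force: [1.1, 0.1, 0.3]
opening: 0.999
finger_force: 0.0
```

Emit:
step_arm([
  [0,-50,0],
  [-5,-100,0],
  [-15,-150,0],
  [-35,-190,0],
  [-44,-222,-10],
  [-44,-226,-20],
], jaw=[1,1,1,1,1,1], yaw=[0,0,0,0,0,0])

```text
clock: 8.8
tcp_pos: [415.6, -253.4, 124.1]
tcp_rot: [179.9, 0.1, 72.8]
ft_force: [-0.3, -0.1, -0.4]
opening: 1.001
finger_force: 0.0
```

Run:
```python
from h import *
p,X=shot('top');P=seg(p,X,'white',(440.5,251.5),40,25,50);print('white',rect(P) if len(P)>4 else 0)
p,X=shot('wrist')
for c,lo,hi in [('green',45,75),('red',84,110)]:
    P=seg(p,X,c,(420,-234),80,lo,hi); print(c,rect(P) if len(P)>5 else len(P))
print(state()['tcp_pos'],state()['tcp_rot'])
```

```text
white [443.5, 254.2, 36.1, 28.2, 26.7, 44.9, 75.0]
green [420.7, -233.9, 60.7, 88.3, 49.0, 73.3, 3730.0]
red [415.8, -253.8, 92.7, 29.5, 29.5, -53.1, 1485.0]
[ 416.42984325 -249.0422208   122.82619633] [-1.79900230e+02 -8.34006196e-03  7.31097862e+01]
```

Emit:
step_arm([
  [-0.5,-4.5,-40],
  [-0.5,-4.5,-55.5],
  [-0.5,-4.5,-55.5],
  [-0.5,-4.5,-55.5],
  [-0.5,-4.5,-55.5],
  [-0.5,-4.5,-55.5],
  [-0.5,-4.5,-55.5],
  [-0.5,-4.5,-55.5],
], jaw=[1,0.6,0.2,0.2,0.2,0.2,0.2,0.2], yaw=[0,0,0,0,0,0,0,0])

```text
clock: 9.7
tcp_pos: [417.2, -253.3, 68.6]
tcp_rot: [180.0, 0.0, 73.2]
ft_force: [0.1, -0.3, 0.0]
opening: 0.389
finger_force: 0.0
```

Emit:
step_arm([
  [0,0,0],
  [0,0,0],
  [0,0,0],
], jaw=[0.2,0.2,0.2], yaw=[0,0,0])

```text
clock: 10.0
tcp_pos: [417.1, -253.3, 68.4]
tcp_rot: [180.0, -0.0, 73.2]
ft_force: [-0.4, 1.1, 5.8]
opening: 0.33
finger_force: 30.0
```

Emit:
step_arm([
  [0,0,15],
  [0,0,45],
  [10,30,70],
  [20,75,75],
  [30,120,75],
  [40,165,75],
  [48,210,70],
  [52,250,40],
], jaw=[0.2,0.2,0.2,0.2,0.2,0.2,0.2,0.2], yaw=[0,0,0,0,0,0,0,0])

```text
clock: 10.8
tcp_pos: [471.7, -0.8, 109.8]
tcp_rot: [179.7, -0.2, 73.3]
ft_force: [1.3, -1.1, -0.1]
opening: 0.33
finger_force: 30.0
```

Emit:
step_arm([
  [0.5,31,-20],
  [0.5,31,-40],
  [0.5,31,-40],
], jaw=[0.2,0.2,0.2], yaw=[0,0,0])

```text
clock: 11.1
tcp_pos: [467.5, 28.3, 66.3]
tcp_rot: [-179.8, 0.1, 73.4]
ft_force: [-1.3, 0.0, 0.2]
opening: 0.329
finger_force: 30.0
```

Run:
```python
from h import *
p,X=shot('wrist','w3.png')
P=seg(p,X,'red',(470,28),40,-10,14); print(rect(P)); P=seg(p,X,'red',(470,28),40,65,110); print(rect(P))
camera('side');print(state()['tcp_pos'])
```

```text
[465.1, 22.8, 5.0, 49.0, 47.9, -25.0, 500.0]
[468.2, 33.5, 90.2, 30.7, 17.7, -16.4, 2290.0]
[469.13091419  26.63393863  68.39139073]
```

Emit:
step_arm([
  [0.5,0.5,-30],
  [0.5,0.5,-48],
  [0.5,0.5,-55],
  [0.5,0.5,-55],
  [0.5,0.5,-55],
  [0.5,0.5,-55],
  [0.5,0.5,-55],
  [0.5,0.5,-55],
], jaw=[0.2,0.2,0.2,0.2,0.2,0.55,0.55,0.55], yaw=[0,0,0,0,0,0,0,0])

```text
clock: 12.0
tcp_pos: [470.2, 28.2, 13.7]
tcp_rot: [180.0, -0.0, 73.2]
ft_force: [-0.1, 0.8, -0.5]
opening: 0.549
finger_force: 0.0
```

Emit:
step_arm([
  [0,0,30],
  [0,0,70],
  [-5,-40,100],
  [-15,-90,120],
  [-25,-140,120],
  [-35,-190,120],
  [-45,-240,110],
  [-49,-262,90],
], jaw=[0.6,0.7,0.8,1,1,1,1,1], yaw=[0,0,0,0,0,0,0,0])

```text
clock: 12.8
tcp_pos: [420.9, -238.1, 104.6]
tcp_rot: [179.7, 0.1, 73.1]
ft_force: [0.5, -0.8, -0.4]
opening: 1.001
finger_force: 0.0
```

Run:
```python
from h import *
p,X=shot('top');
for lo,hi in((-5,14),(25,50)): P=seg(p,X,'red',(470,28),40,lo,hi);print('red',rect(P) if len(P)>4 else 0)
p,X=shot('wrist')
P=seg(p,X,'green',(420,-234),80,45,75); print(rect(P) if len(P)>5 else len(P))
print(state()['tcp_pos'],state()['tcp_rot'])
```

```text
red [470.0, 29.2, 5.0, 42.9, 42.1, 0.3, 86.0]
red [471.6, 30.3, 36.7, 27.6, 27.1, 43.7, 73.0]
[420.6, -234.2, 60.6, 89.4, 49.0, 73.2, 5497.0]
[ 417.99897328 -238.47639696  102.23160541] [-1.79914929e+02  1.40789168e-01  7.27777594e+01]
```

Emit:
step_arm([
  [0,0,-40],
  [0,0,-62.5],
  [0,0,-62.5],
  [0,0,-62.5],
  [0,0,-62.5],
  [0,0,-62.5],
  [0,0,-62.5],
  [0,0,-62.5],
], jaw=[1,1,0.8,0.4,0.4,0.4,0.4,0.4], yaw=[0,0,0,0,0,0,0,0])

```text
clock: 13.7
tcp_pos: [421.5, -234.0, 41.6]
tcp_rot: [179.9, -0.0, 73.2]
ft_force: [-1.1, 1.7, 8.2]
opening: 0.566
finger_force: 30.0
```

Emit:
step_arm([
  [0,0,0],
  [0,0,0],
], jaw=[0.4,0.4], yaw=[0,0])

```text
clock: 13.9
tcp_pos: [421.6, -234.0, 41.6]
tcp_rot: [179.9, -0.0, 73.2]
ft_force: [-1.2, 1.2, 7.6]
opening: 0.565
finger_force: 30.0
```

Emit:
step_arm([
  [0,0,12],
  [0,0,40],
  [12,25,70],
  [30,65,80],
  [48,105,80],
  [66,145,80],
  [84,185,80],
  [102,225,80],
], jaw=[0.4,0.4,0.4,0.4,0.4,0.4,0.4,0.4], yaw=[0,0,0,0,0,0,0,0])

```text
clock: 14.7
tcp_pos: [523.2, -7.1, 121.6]
tcp_rot: [180.0, -0.0, 73.2]
ft_force: [-0.2, 0.1, -0.1]
opening: 0.567
finger_force: 30.0
```

Emit:
step_arm([
  [18,45,0],
  [36,90,0],
  [54,135,0],
  [72,180,0],
  [86,215,0],
  [94,240,-5],
  [97,254,-30],
  [97,254,-40],
], jaw=[0.4,0.4,0.4,0.4,0.4,0.4,0.4,0.4], yaw=[0,0,0.5,1,1,1,1,1])

```text
clock: 15.5
tcp_pos: [618.3, 248.1, 79.2]
tcp_rot: [-179.9, 0.0, 74.5]
ft_force: [-0.5, 0.7, -2.0]
opening: 0.563
finger_force: 30.0
```

Run:
```python
from h import *
p,X=shot('wrist','w4.png')
P=seg(p,X,'green',(620,245),80,-10,14); print(rect(P)); P=seg(p,X,'green',(620,245),80,60,120); print(rect(P))
camera('side');s=state();print(s['tcp_pos'],s['tcp_rot'],s['finger_force'])
```

```text
[615.2, 278.7, 4.5, 101.3, 43.5, 14.2, 244.0]
[616.0, 248.6, 98.1, 88.7, 52.9, 74.6, 9116.0]
[618.18933104 243.78499334  79.42628496] [-179.85692374    0.18889044   74.22581595] 29.999129972420633
```

View pics/w4.png

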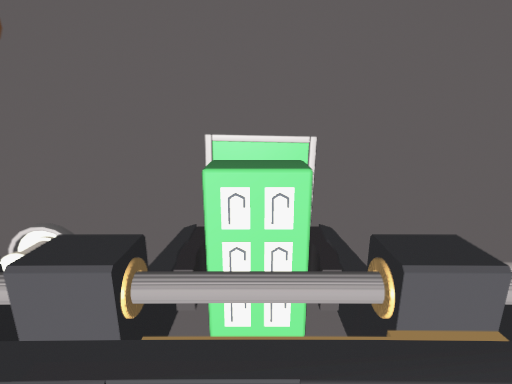

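The green box is held level at pixels (205–308,160–330), and the tray's far edge shows at row 138, centred at column 261. They line up, so I'll lower it.

Emit:
step_arm([
  [0,-1,-30],
  [0,-1,-55],
  [0,-1,-67],
  [0,-1,-67],
  [0,-1,-67],
  [0,-1,-67],
  [0,-1,-67],
  [0,-1,-67],
], jaw=[0.4,0.4,0.4,0.4,0.4,0.72,0.72,0.72], yaw=[0,0,0,0,0,0,0,0])

```text
clock: 16.4
tcp_pos: [620.1, 244.1, 14.3]
tcp_rot: [180.0, -0.0, 74.2]
ft_force: [-1.0, 0.0, -0.4]
opening: 0.719
finger_force: 0.0
```

Emit:
step_arm([
  [0,0,30],
  [0,0,70],
  [-15,-40,110],
  [-33,-85,150],
  [-51,-130,150],
  [-69,-175,150],
  [-87,-220,150],
  [-105,-265,150],
], jaw=[0.72,0.72,0.72,0.72,0.72,0.72,0.72,0.72], yaw=[0,0,8,16,24,32,40,48])

```text
clock: 17.2
tcp_pos: [518.4, -12.0, 164.4]
tcp_rot: [179.9, 0.0, 122.6]
ft_force: [0.6, -0.8, 0.5]
opening: 0.718
finger_force: 0.0
```

Emit:
step_arm([
  [-18,-45,0],
  [-36,-90,0],
  [-54,-135,0],
  [-68,-170,0],
  [-78,-174,0],
  [-80,-174,-20],
  [-80,-174,-30],
], jaw=[0.72,0.72,0.72,0.72,0.72,0.72,0.72], yaw=[8,16,24,32,40,40,40])

```text
clock: 17.9
tcp_pos: [438.2, -184.8, 133.1]
tcp_rot: [180.0, -0.0, 162.1]
ft_force: [0.7, 0.5, 0.8]
opening: 0.719
finger_force: 0.0
```

Run:
```python
from h import *
p,X=shot('top');
P=seg(p,X,'green',(620,245),80,22,50);print('green',rect(P) if len(P)>4 else 0)
p,X=shot('wrist','w5.png')
for c in('blue','yellow'):
  P=seg(p,X,c,(420,-234),90,24,45); print(c,rect(P) if len(P)>5 else len(P))
s=state();print(s['tcp_pos'],s['tcp_rot'],s['joints'])
```

```text
green [621.7, 243.1, 31.4, 91.2, 51.7, 74.1, 125.0]
blue [434.2, -193.0, 32.6, 89.4, 49.1, -17.5, 3378.0]
yellow [409.1, -274.3, 32.5, 89.2, 51.0, -17.1, 3409.0]
[ 438.27402091 -183.89745153  132.74113232] [-1.79993267e+02 -1.34881857e-01  1.62218606e+02] [  2.8046916   23.96927134  17.76891861 119.53819627 -11.54390807
  38.21855675 100.47834342]
```

Emit:
step_arm([
  [-4,-8.5,-40],
  [-4,-8.5,-75],
  [-4,-8.5,-85],
  [-4,-8.5,-105],
  [-4,-8.5,-119.5],
  [-4,-8.5,-119.5],
  [-4,-8.5,-119.5],
  [-4,-8.5,-119.5],
], jaw=[0.72,0.72,0.72,0.72,0.72,0.4,0.4,0.4], yaw=[0.5,0.5,0.5,0.5,0.5,0.5,0.5,0.5])

```text
clock: 18.8
tcp_pos: [435.9, -193.0, 15.3]
tcp_rot: [-180.0, 0.1, 162.7]
ft_force: [0.8, 0.3, -1.9]
opening: 0.565
finger_force: 30.0
```

Emit:
step_arm([
  [0,0,0],
  [0,0,0],
], jaw=[0.4,0.4], yaw=[0,0])

```text
clock: 19.0
tcp_pos: [435.7, -192.9, 15.1]
tcp_rot: [180.0, 0.1, 162.7]
ft_force: [-0.2, 0.8, 7.2]
opening: 0.566
finger_force: 30.0
```

Emit:
step_arm([
  [0,0,12],
  [0,0,40],
  [25,20,75],
  [60,45,85],
  [95,72,85],
  [130,100,85],
  [165,127,85],
  [195,152,85],
], jaw=[0.4,0.4,0.4,0.4,0.4,0.4,0.4,0.4], yaw=[0,0,-7,-15,-23,-31,-39,-47])

```text
clock: 19.8
tcp_pos: [631.6, -38.6, 100.2]
tcp_rot: [179.9, -0.0, 115.5]
ft_force: [0.7, -1.1, -0.2]
opening: 0.561
finger_force: 30.0
```

Emit:
step_arm([
  [18,14,0],
  [25,19,-20],
  [25,19,-35],
  [25,19,-35],
], jaw=[0.4,0.4,0.4,0.4], yaw=[-7,-7.7,-7.7,-7.7])

```text
clock: 20.2
tcp_pos: [652.5, -22.0, 62.1]
tcp_rot: [-179.7, -0.1, 108.1]
ft_force: [-0.5, -0.6, -1.4]
opening: 0.565
finger_force: 30.0
```

Run:
```python
from h import *
p,X=shot('wrist','w6.png')
P=seg(p,X,'blue',(655,-22),80,60,120); print(rect(P))
camera('side');s=state();print(s['tcp_pos'],s['tcp_rot'],s['finger_force'])
```

```text
[650.5, -21.7, 79.5, 89.8, 52.8, -71.8, 9078.0]
[654.0080952  -23.04657699  64.35683641] [-1.79920971e+02 -3.27298944e-03  1.07962053e+02] 29.99916762113571
```

View pics/w6.png

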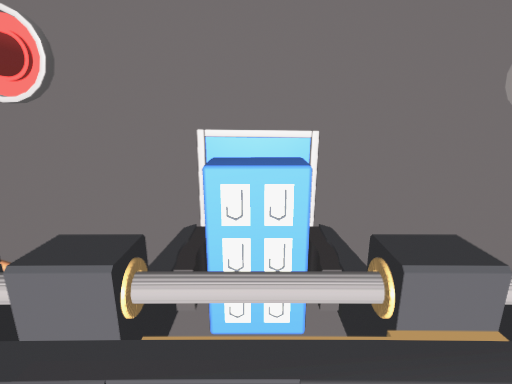

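The blue box at columns 205–308 sits centred over its tray (columns 199–317). I'll lower it.

Emit:
step_arm([
  [1,1,-25],
  [1,1,-42],
  [1,1,-49.5],
  [1,1,-49.5],
  [1,1,-49.5],
  [1,1,-49.5],
  [1,1,-49.5],
  [1,1,-49.5],
], jaw=[0.4,0.4,0.4,0.4,0.4,0.72,0.72,0.72], yaw=[0,0,0,0,0,0,0,0])

```text
clock: 21.1
tcp_pos: [656.2, -20.8, 14.9]
tcp_rot: [180.0, 0.0, 108.0]
ft_force: [-0.1, -0.1, -0.6]
opening: 0.722
finger_force: 0.0
```

Emit:
step_arm([
  [0,0,30],
  [0,0,70],
  [-20,-20,110],
  [-55,-55,120],
  [-90,-90,120],
  [-125,-125,120],
  [-160,-160,120],
  [-195,-195,120],
], jaw=[0.72,0.72,0.72,0.72,0.72,0.72,0.72,0.72], yaw=[0,0,8,16,24,32,40,48])

```text
clock: 21.9
tcp_pos: [459.7, -217.1, 135.1]
tcp_rot: [-180.0, 0.1, 156.4]
ft_force: [0.4, -1.4, 0.3]
opening: 0.719
finger_force: 0.0
```

Emit:
step_arm([
  [-30,-35,0],
  [-47,-52,0],
  [-47,-52,0],
  [-47,-52,0],
], jaw=[0.72,0.72,0.72,0.72], yaw=[6,6.5,6.5,6.5])

```text
clock: 22.3
tcp_pos: [414.3, -267.8, 134.9]
tcp_rot: [180.0, 0.0, 162.5]
ft_force: [-0.8, 1.0, -0.1]
opening: 0.72
finger_force: 0.0
```

Run:
```python
from h import *
p,X=shot('top');
P=seg(p,X,'blue',(655,-22),80,22,50);print('blue',rect(P) if len(P)>4 else 0)
p,X=shot('wrist')
P=seg(p,X,'yellow',(420,-264),90,24,45); print(rect(P) if len(P)>5 else len(P))
s=state();print(s['tcp_pos'],s['tcp_rot'],s['joints'])
```

```text
blue [656.4, -17.4, 31.4, 90.0, 49.5, -72.6, 109.0]
[409.2, -274.6, 32.6, 89.8, 49.5, -17.2, 3399.0]
[ 415.31868184 -266.72225196  134.73032541] [1.79970121e+02 3.12294424e-02 1.62641901e+02] [ 10.63859551  25.57365607  20.9777     117.19300797 -14.09921522
  39.56371981 113.31345386]
```

Emit:
step_arm([
  [-5,-7.5,-40],
  [-5,-7.5,-75],
  [-5,-7.5,-90],
  [-5,-7.5,-108],
  [-5,-7.5,-120],
  [-5,-7.5,-120],
  [-5,-7.5,-120],
  [-5,-7.5,-120],
], jaw=[0.72,0.72,0.72,0.72,0.72,0.4,0.4,0.4], yaw=[0,0,0,0,0,0,0,0])

```text
clock: 23.2
tcp_pos: [409.7, -275.4, 15.4]
tcp_rot: [-180.0, 0.1, 162.6]
ft_force: [-0.8, -0.3, -1.6]
opening: 0.562
finger_force: 30.0
```

Emit:
step_arm([
  [0,0,0],
  [0,0,0],
], jaw=[0.4,0.4], yaw=[0,0])

```text
clock: 23.4
tcp_pos: [409.4, -275.4, 15.2]
tcp_rot: [-180.0, 0.1, 162.5]
ft_force: [0.1, 0.5, -1.1]
opening: 0.565
finger_force: 30.0
```

Emit:
step_arm([
  [0,0,12],
  [0,0,40],
  [25,2,75],
  [60,5,85],
  [100,9,85],
  [140,13,85],
  [175,16,85],
  [198,18,85],
], jaw=[0.4,0.4,0.4,0.4,0.4,0.4,0.4,0.4], yaw=[0,0,-7,-15,-23,-31,-39,-47])

```text
clock: 24.2
tcp_pos: [610.0, -255.8, 100.8]
tcp_rot: [179.9, 0.0, 115.3]
ft_force: [0.0, 0.6, -2.1]
opening: 0.565
finger_force: 30.0
```

Emit:
step_arm([
  [8,1,-10],
  [8,1,-30],
  [8,1,-35],
  [8,1,-35],
], jaw=[0.4,0.4,0.4,0.4], yaw=[-6.5,-6.5,-6.5,-6.5])

```text
clock: 24.6
tcp_pos: [614.2, -256.1, 64.5]
tcp_rot: [-179.9, -0.1, 109.0]
ft_force: [1.0, 0.3, -0.2]
opening: 0.565
finger_force: 30.0
```

Run:
```python
from h import *
p,X=shot('wrist','w7.png')
P=seg(p,X,'yellow',(615,-256),80,60,120); print(rect(P))
camera('side');s=state();print(s['tcp_pos'],s['tcp_rot'],s['finger_force'])
```

```text
[612.6, -256.8, 82.1, 91.1, 52.9, -70.6, 9444.0]
[ 615.10168777 -256.76054343   65.79069531] [1.79961729e+02 2.56956364e-02 1.09010632e+02] 29.99902022536844
```

View pics/w7.png

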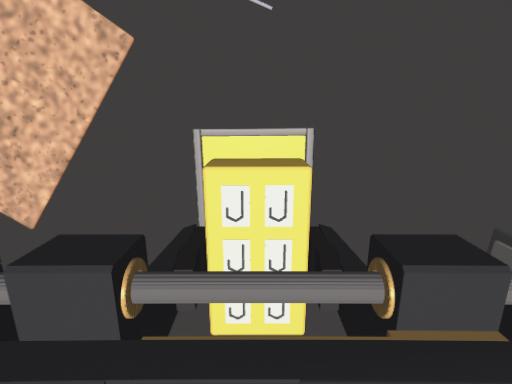

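The yellow box at columns 205–308 sits over its tray (columns 195–312), close to centred. I'll lower it.

Emit:
step_arm([
  [0,0,-25],
  [0,0,-42],
  [0,0,-49.5],
  [0,0,-49.5],
  [0,0,-49.5],
  [0,0,-49.5],
  [0,0,-49.5],
  [0,0,-49.5],
], jaw=[0.4,0.4,0.4,0.4,0.4,0.72,0.72,0.72], yaw=[0,0,0,0,0,0,0,0])

```text
clock: 25.5
tcp_pos: [615.3, -256.4, 15.5]
tcp_rot: [180.0, 0.0, 109.0]
ft_force: [0.6, 0.4, 0.2]
opening: 0.719
finger_force: 0.0
```

Emit:
step_arm([
  [0,0,30],
  [0,0,70],
  [-20,0,110],
  [-60,0,150],
  [-100,10,170],
  [-130,30,170],
  [-130,30,170],
  [-130,30,170],
], jaw=[0.72,0.72,0.72,0.72,0.72,0.72,0.72,0.72], yaw=[0,0,0,0,0,0,0,0])

```text
clock: 26.3
tcp_pos: [485.3, -225.8, 185.6]
tcp_rot: [179.9, -0.0, 109.1]
ft_force: [0.6, 0.4, -0.6]
opening: 0.723
finger_force: 0.0
```

Run:
```python
from h import *
for n in('top','side'):
  p,X=shot(n,n+'9.png')
  for c,nr,r in [('blue',(652,-28),80),('yellow',(612,-258),80),('green',(620,242),80),('red',(470,24),45),('white',(443,248),45)]:
    P=seg(p,X,c,nr,r,22,50);print(n,c,rect(P) if len(P)>4 else 0)
```

```text
top blue [656.1, -17.3, 30.6, 90.1, 49.2, -71.4, 113.0]
top yellow 0
top green [622.2, 242.9, 31.6, 90.8, 53.0, 73.6, 131.0]
top red [471.9, 30.6, 36.5, 27.3, 26.5, -48.8, 72.0]
top white [443.1, 253.7, 36.7, 29.2, 26.8, 44.6, 74.0]
side blue [652.6, -11.8, 31.0, 75.0, 59.0, -69.1, 110.0]
side yellow [614.3, -255.0, 31.7, 91.7, 55.3, -72.3, 283.0]
side green [617.8, 246.3, 31.3, 99.7, 50.7, 75.4, 107.0]
side red [468.0, 27.4, 36.5, 32.3, 28.2, 70.9, 88.0]
side white [441.0, 253.5, 37.1, 30.1, 29.6, -61.6, 79.0]
```

View pics/side9.png

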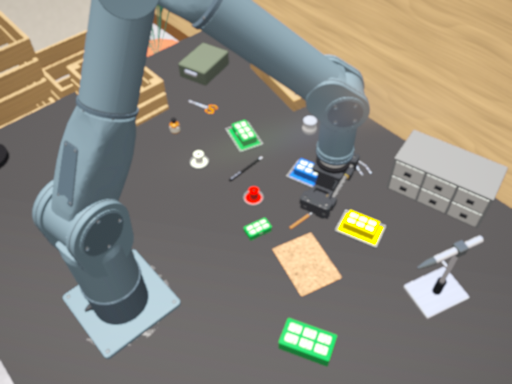

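All five pieces are in place: green at (243,134), blue at (305,171), yellow at (361,224), red at (253,196) and white at (199,158). The gripper is clear of them.

```bash
python3 -c "
from rig import *
print(close_job())"
```

```text
the job is handed in; nothing more can be done
None
```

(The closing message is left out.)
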